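Let the next tray down the roller track

TASK

Press the release knob of the roller track all the way down so that the waiting tray rolls down, and catch it softly with the fingers, moving along with it, in the open part before it gets to the end. Then let it down gently until it rests against the two front stops, without any of the three slim bottles on it falling over, and take your hand away.

Things in the scene. Friction and masses are not known exactly. Their poses are not given: they have to be found in the camera images.
- track: Fixed gravity roller track, 750 x 140 mm. Origin on the counter, midway between the side frames, under the faces of the front stops. Its y axis points up the track, away from the stops; x across, z up. The rollers' tops are 70 mm high at y = 0 and rise 35 mm per metre of y. Side frames at x = +/-66 mm stand 12 mm above the rollers. Rollers 25 mm, free running.
- tray (a joint): How far (m) the tray has rolled down from the blade: 0 at the start, 0.54 against the front stops. The tray: steel, 176 mm along the track, 112 mm wide, 36 mm high, held between the side frames so that it can only roll along; biscuits in its front half, three bottles in the rear half. About 1 kg in all (+/-20 percent); hand force along the track moves it freely.
- tray_front (a point): Middle of the tray's front face (looks down the track), 18 mm above the rollers' tops; its track y is 540 mm at the start, 0 at the stops. Let go, the tray speeds up: about 0.25 m/s as its front passes the shelf's edge 1.5 s later, 0.3 to 0.4 m/s at the stops after about 2.5 s (mass varies; rolling drag about 0.08 N + 0.6 N per m/s).
- release (a joint): Angle (rad) of the release rod along the robot's side of the track (track x = -80 mm, 18 mm above the rollers' tops). 0: the blade at its upper end bars the tray; 1.4: knob fully down, blade swung up and clear (free from about 1.15). Stays where it is left; friction 0.12 N m, about 2 N at the knob.
- release_knob (a point): Centre of the black ball knob, 24 mm across, on the rod's 62 mm crank at track y = 160 mm, on the robot's side. At the start it is 40 mm above the rod's axis and 47 mm out from it; it swings down about the axis (94 mm above the counter) to 40 mm below, again 47 mm out. Press it from above with closed fingers.
- shelf_edge (a point): Middle of the front edge of the wire shelf over the track: track x = 0, y = 330 mm, 360 mm above the counter; its posts stand at x = +/-87 mm, y = 400 and 720 mm. It covers the upper part of the track from here on. Below, from here to the stops, the track is open from above and nothing stands between the side frames.
- front_stop: The two front stops, upright steel bars 10 mm wide at track x = +/-44 mm, 35 mm above the rollers, faces at track y = 0. Between them a 78 mm wide gap, open to the front, where closed fingers can pass. Origin the same as the track's.
- track_end (a point): Middle between the two front stops' faces at the height of the rollers' tops (70 mm): track x = 0, y = 0.
- bottle_a: Slim amber glass bottle with cork, 34 mm thick, 206 mm tall, on a foot 33 mm across, 0.15 kg: braking above about 1 m/s2 or a sudden change of speed above about 0.15 m/s tips it. Stands in the middle of the tray. Origin at the centre of its underside, z up.
- bottle_b: The same kind of bottle, in the rear corner of the tray on the robot's side (track -x).
- bottle_c: The same kind of bottle, in the rear corner of the tray on the far side (track +x).

How it is judged:
By the outcome, as a careful person would: the job done as asked, in the order asked, and still so for the second after the job is handed in, with the robot touching nothing.
It also fails if it takes over 29 s, if anything falls off the work surface, if the arm or the gripper's body presses on something with over 40 N, if the wrist force passes 120 N, or if a joint passes its speed limit or range.

ROBOT

A 6-joint arm with a two-finger parallel gripper is mounted at the origin on the work surface. World frame = base frame: x ahead of the robot, y to its left, z up, the work surface at z = 0. Lengths are in m, angles in degrees, forces in N, time in s.
With the tool pointing down it reaches from about 0.4 to 0.825 m from the base axis. Payload 7 kg.
Tool frame: the origin (TCP) lies midway between the tips of the shut fingers; the grasp point (between the pads) lies 19 mm behind it; z points along the fingers, y is the line along which they close (so a half turn about z gives the same grasp; the last joint's range is limited). The gripper opens to 88 mm and grips with 3 to 60 N. Pads are 19 mm wide; open, the fingers measure 130 mm over their backs; the gripper's body (78 mm by 193 mm) begins 47 mm behind the grasp point.
Start: joints at [90.476, 20.546, 0.682, 0, -70.136, -16.507], TCP at [0.186, 0.649, 0.227] pointing down, gripper open.
Joint ranges: [-176.03, 176.03], [-82.01, 121.73], [-58.28, 71.71], [-173.87, 95.51], [-174.79, -0.11], [-173.66, 173.66]. Speed limits (degrees/s): [136.94, 136.94, 172.46, 180, 180, 180].

INTERFACE

Orientations are given as [roll, pitch, yaw] about the fixed x, y, z axes, in that order (R = Rz(yaw) Ry(pitch) Rx(roll)).
In Python, from plant import get_state, optics, order gives the robot as it stands. The module is installed in compiled form; this text tells all that it offers.
- The arm moves only by the tool send_rows, never from a script. Its argument "moves" is a list of rows, each an object with "slide": the shift along the tool's x, y, z as a fraction of full scale, a list of three; "turn": the turn about the tool's z as a fraction of full scale; "gripper": the opening, from 0 (shut) to 1 (fully open). A call has exactly 5 rows; each row is the pose to reach, as a shift and turn from the pose commanded when the call began, along the tool's axes at that moment; what a row does not reach only later rows make up. Full scale, the value 1, is 150 mm for a shift and 90 degrees for a turn. A row lasts 1/12 s, in which the tool goes at most 41.7 mm and 7.16 degrees, less where a joint would pass 70% of its speed; a pose out of reach is approached as far as the arm can. A call with a number of a shift or a turn outside -1 to 1 is refused whole. A call with a gripper value outside its range is refused whole. The fingers move at their own pace and stop on an object; "newtons" is the grip in N (left out, the last holds). Time passes only in rows, so rows that repeat a pose let the fingers close, or fill a call up. It gives the time, the measured TCP pose, the force, the opening and the grip force at its end, in the units of the state.
- get_state(): the state, without advancing time (a new reading comes with each control period).
- optics.capture(name): name is "scene" or "top"; returns a dict with "img" (400x640x3 uint8, red, green, blue), "intrinsics" (3x3 intrinsics, pixels), "origin" and "attitude" of the camera in the world. Camera axes: x right, y down, z forward; pixel columns grow to the right and rows downward; lengths in m; the calibration is good to about 2 mm. A picture is of the moment at which its call begins. There is no depth.
- order.close_job(): hands the job in; it is judged then, once.
Trained networks look in the newest picture that a camera, given by its name, has taken for a name from the list of things; names that differ only in an ending like _2 or _b are one class to them, and where a whole thing is asked for, a point or a joint stands for the part that bears it (a point fixed in the world has none). Each returns a list of dicts, best first, with "p" (0 to 1); they miss things now and then, are a little off and sometimes report something else, mostly with a low value. They report only what shows in the picture. A call takes as long as a camera call.
- optics.look_for(camera, name): "location" ([x, y, z] in m, in world coordinates, good to about 4 mm: the middle of the surface that is visible of it).
The state is a dict: "time_s": time; "joints": joint angles; "qd": joint speeds; "joint_torque": joint torques, N m; "tcp_pos": TCP position; "eef_rot": TCP orientation; "contact_force": force on the tool from outside, world axes, zero at the start; "moment": the same for the moment, N m; "gripper_width": finger opening in m; "gripper_force": force on a finger pad.
Only numpy, scipy, OpenCV 4.12 (cv2) and the standard library are available. Lean on these libraries where they do the work, as an engineer would, in place of code of your own. Each camera call takes 0.05 s, during which the arm holds its last target. There are 200 camera calls.

## Working session

There is one attempt and no reset: what is moved stays moved. The work goes in short steps, Python scripts to look and compute and a tool call to move; the robot and the scene stay as the last step left them, time stands still between calls to the robot, and variables do not carry over. Pictures are saved under pics/ and viewed, at most 10 in all, crops included, and the job is handed in when it is done.

Besides the shell and the picture viewer there is one more tool, called after "Request:" by a JSON object that holds its "api" and its "payload", one argument or row to a line. send_rows: Moves the arm, as the interface text tells. Shift numbers are shares of 150 mm and turn numbers shares of 90 degrees, none past 1 either way. Its arguments: {"type":"object","properties":{"moves":{"type":"array"},"newtons":{"type":"number"}},"required":["moves"]}

```bash
mkdir -p pics; python3 - <<'E'
from plant import get_state, optics
import cv2,numpy as np
s=get_state();print(s)
for c in ("scene","top"):
    r=optics.capture(c);cv2.imwrite(f"pics/{c}0.png",r["img"][:,:,::-1]);print(c,r["intrinsics"],r["origin"],r["attitude"])
    for n in ["track","tray","tray_front","release","release_knob","shelf_edge","front_stop","track_end","bottle_a"]:
        print(n,[(round(d["p"],2),np.round(d["location"],3).tolist()) for d in optics.look_for(c,n)[:3]])
print(get_state()["time_s"])
E
```

```text
{'time_s': 0.0, 'joints': array([ 9.04753779e+01,  2.05899868e+01,  6.34694771e-01, -2.15312977e-02,
       -7.01374805e+01, -1.65070823e+01]), 'qd': array([ 0.00454734,  0.01729798,  0.01777623, -0.06139597,  0.00196152,
       -0.07569796]), 'joint_torque': array([-6.83139187e-04, -5.82720852e+01,  2.93073517e+01,  6.99724406e+00,
        7.07796498e-03, -1.50551791e-04]), 'tcp_pos': array([0.18629424, 0.64826586, 0.22564161]), 'eef_rot': array([ 1.79905299e+02, -6.95576381e-03, -1.60390305e+01]), 'contact_force': array([-0.25140309,  0.95574453,  0.14831088]), 'moment': array([ 0.01211688,  0.05291075, -0.04084492]), 'gripper_force': 0.0, 'gripper_width': 0.08738469209387113}
scene [[447.17953147   0.         325.11604918]
 [  0.         447.17953147 203.47351878]
 [  0.           0.           1.        ]] [1.1800087  0.00418388 1.26159494] [-150.42005847    0.61289761   76.98187074]
track [(0.95, [0.645, 0.245, 0.105]), (0.62, [0.539, 0.068, 0.102])]
tray [(0.67, [0.654, 0.422, 0.107]), (0.22, [0.642, 0.243, 0.102])]
tray_front [(0.6, [0.652, 0.422, 0.108])]
release [(0.65, [0.53
[... 359 characters left out ...]
61.46757643   0.         319.69439187]
 [  0.         361.46757643 190.41996383]
 [  0.           0.           1.        ]] [0.48471845 0.14608668 1.09768587] [-173.73766061   -1.95103931  -91.19853139]
track [(0.69, [0.613, 0.263, 0.361]), (0.38, [0.627, 0.439, 0.104])]
tray [(0.62, [0.626, 0.44, 0.103])]
tray_front [(0.81, [0.623, 0.434, 0.103])]
release [(0.84, [0.535, 0.113, 0.106])]
release_knob [(0.6, [0.535, 0.108, 0.108])]
shelf_edge [(0.98, [0.607, 0.268, 0.358]), (0.27, [0.535, 0.114, 0.104])]
front_stop [(0.56, [0.637, -0.18, 0.096])]
track_end [(0.58, [0.613, 0.268, 0.356])]
bottle_a [(0.79, [0.622, 0.443, 0.239]), (0.77, [0.658, 0.494, 0.248]), (0.55, [0.604, 0.491, 0.236])]
1.0
```

View pictures.

View pics/scene0.png

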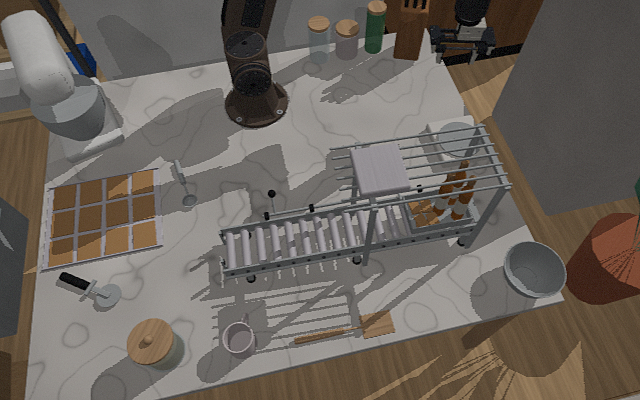

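View pics/top0.png

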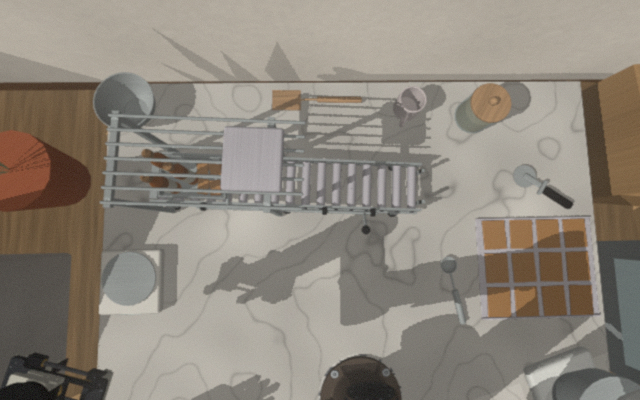

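```bash
python3 - <<'E'
import cv2
a=cv2.imread("pics/scene0.png")[110:290,205:405];b=cv2.imread("pics/top0.png")[140:250,260:440]
cv2.imwrite("pics/c1.png",cv2.resize(a,None,fx=3.3,fy=3.3,interpolation=cv2.INTER_CUBIC))
cv2.imwrite("pics/c2.png",cv2.resize(b,None,fx=4.4,fy=4.4,interpolation=cv2.INTER_CUBIC))
E
```

```text
(no output)
```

View pics/c1.png

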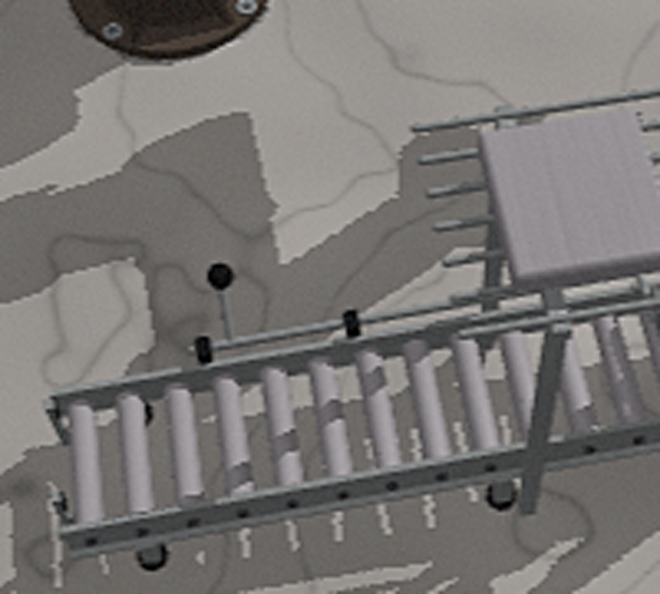

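View pics/c2.png

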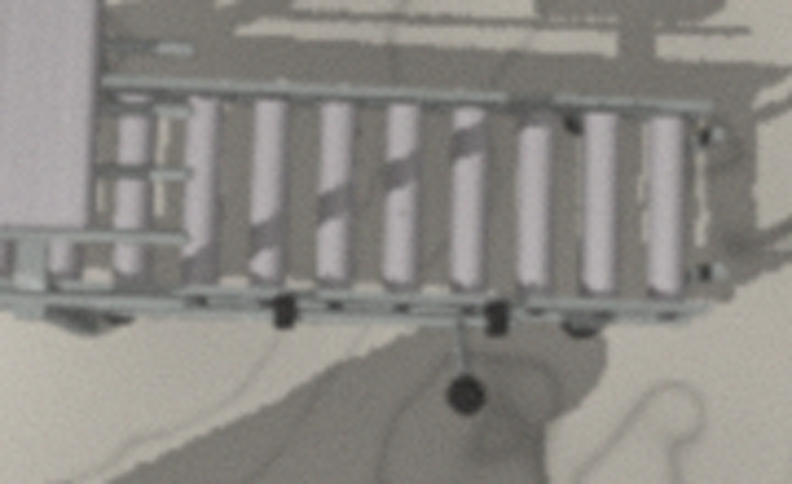

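```bash
cat > h.py <<'E'
import numpy as np
from scipy.spatial.transform import Rotation as R
from scipy.optimize import least_squares
K={"scene":(447.18,325.116,203.4735),"top":(361.4676,319.694,190.42)}
O={"scene":(1.1800087,.00418388,1.26159494),"top":(.48471845,.14608668,1.09768587)}
A={"scene":(-150.42005847,.61289761,76.98187074),"top":(-173.73766061,-1.95103931,-91.19853139)}
def proj(c,p):
    q=R.from_euler("xyz",A[c],degrees=True).as_matrix().T@(np.asarray(p)-O[c]);f,u,v=K[c]
    return np.array([u+f*q[0]/q[2],v+f*q[1]/q[2]])
def tri(d):
    return least_squares(lambda p:np.concatenate([proj(c,p)-d[c] for c in d]),[.6,.2,.1])
def w(P,t):
    c,s=np.cos(P[2]),np.sin(P[2]);return np.array([P[0]+c*t[0]-s*t[1],P[1]+s*t[0]+c*t[1],t[2]])
E
python3 - <<'E'
from h import *
S=lambda x,y:("scene",(205+x/3.3,110+y/3.3)); T=lambda x,y:("top",(260+x/4.4,140+y/4.4))
k=(-.127,.160,.134)
ob=[(k,S(220,276)),(k,T(466,395))]
for i,(x,y) in enumerate([(415,128),(422,160),(430,193),(437,226),(447,262),(452,300),(460,333)]): ob.append(((-.087+.029*i,.33,.36),S(x,y)))
for i,(x,y) in enumerate([(188,238),(188,175),(190,112),(190,48)]): ob.append(((-.087+.029*i,.33,.36),T(x,y)))
for sx,p in ((.044,(706,135)),(-.044,(706,272))): ob.append(((sx,-.004,.105),T(*p)))
f=lambda P:np.concatenate([proj(c,w(P,t))-px for t,(c,px) in ob])
r=least_squares(f,[.6,-.05,0],loss="soft_l1");P=r.x
print(P,np.degrees(P[2]));
for (t,(c,px)),e in zip(ob,f(P).reshape(-1,2)):print(np.round(t,3),c,e.round(1))
a=tri(dict([S(220,276),T(466,395)]));print("knob",a.x,a.cost,w(P,k))
a=tri(dict([S(437,226),T(190,48)]));print("shelf",a.x,a.cost,w(P,(0,.33,.36)))
print("stop0",w(P,(0,0,.07)),"front",w(P,(0,.54,.1)))
E
```

```text
[ 0.60137748 -0.17645639 -0.06567081] -3.762660510557595
[-0.127  0.16   0.134] scene [0.1 0. ]
[-0.127  0.16   0.134] top [-0.6 -1.1]
[-0.087  0.33   0.36 ] scene [0.4 2.1]
[-0.058  0.33   0.36 ] scene [0.3 1.8]
[-0.029  0.33   0.36 ] scene [-0.1  1.5]
[0.   0.33 0.36] scene [-0.2  1.5]
[0.029 0.33  0.36 ] scene [-1.1  0.8]
[0.058 0.33  0.36 ] scene [-0.4 -0.2]
[0.087 0.33  0.36 ] scene [-0.5  0.6]
[-0.087  0.33   0.36 ] top [-2.  10.8]
[-0.058  0.33   0.36 ] top [-1.2 11. ]
[-0.029  0.33   0.36 ] top [-1.  11.3]
[0.   0.33 0.36] top [-0.3 12. ]
[ 0.044 -0.004  0.105] top [ 3.2 -0.5]
[-0.044 -0.004  0.105] top [ 2.8 -0.4]
knob [ 0.48243892 -0.00973336  0.13045516] 0.08636240684150265 [ 0.48515101 -0.00846707  0.134     ]
shelf [0.64046232 0.15029998 0.39403213] 0.5044354986243833 [0.62303327 0.15283228 0.36      ]
stop0 [ 0.60137748 -0.17645639  0.07      ] front [0.63681423 0.36237962 0.1       ]
```

```bash
python3 - <<'E'
from h import *
S=lambda x,y:("scene",(205+x/3.3,110+y/3.3)); T=lambda x,y:("top",(260+x/4.4,140+y/4.4))
k=(-.127,.160,.134)
L=[(1,T(130,82)),(1,T(400,92)),(1,T(700,104)),(-1,T(690,303)),(-1,T(240,297)),(1,S(70,536)),(1,S(460,458)),(1,S(640,430)),(-1,S(60,399)),(-1,S(300,356))]
wi=[(i,S(x,y)) for i,(x,y) in enumerate([(415,128),(422,160),(430,193),(437,226),(447,262),(452,300),(460,333)])]
wi+=[(i+1,T(x,y)) for i,(x,y) in enumerate([(188,238),(188,175),(190,112),(190,48)])]
def f(q):
    P=q[:3];sp=q[3];ys=q[4:];o=[]
    for c,px in (S(220,276),T(466,395)): o.append(proj(c,w(P,k))-px)
    for i,(c,px) in wi:o.append(proj(c,w(P,((i-3)*sp,.33,.36)))-px)
    for sx,p in ((.044,(702,135)),(-.044,(702,272))):c,px=T(*p);o.append(proj(c,w(P,(sx,0,.105)))-px)
    for (sx,(c,px)),y in zip(L,ys):o.append(proj(c,w(P,(sx*.066,y,.082+.035*y)))-px)
    return np.concatenate(o)
r=least_squares(f,np.r_[.6,-.17,-.06,.029,np.full(len(L),.15)],loss="soft_l1");P=r.x[:3]
print(r.x[:4],np.degrees(P[2]),r.x[4:].round(3));print(f(r.x).reshape(-1,2).round(1).tolist())
for n,t in dict(knob=k,shelf=(0,.33,.36),stop=(0,0,.07),front=(0,.54,.1)).items():print(n,w(P,t))
E
```

```text
[ 0.60259875 -0.17578297 -0.05009982  0.03012154] -2.8705083628371004 [0.372 0.198 0.    0.007 0.298 0.003 0.341 0.5   0.003 0.221]
[[-0.3, -0.3], [-0.1, -0.6], [-0.4, -0.3], [-0.3, -0.2], [-0.4, -0.2], [-0.2, 0.1], [-0.8, -0.3], [0.2, -0.9], [0.3, 0.3], [-1.3, -0.3], [-0.8, -0.6], [-0.7, -0.7], [-0.2, -0.4], [2.2, -1.0], [2.2, -0.9], [0.0, -0.6], [0.0, -0.3], [0.0, -0.1], [-0.0, 0.4], [0.0, -1.7], [-0.2, -2.7], [-0.1, -0.8], [-0.2, -2.3], [-0.2, -2.7], [-0.2, -2.7]]
knob [ 0.48377072 -0.00962371  0.134     ]
shelf [0.61912477 0.15380297 0.36      ]
stop [ 0.60259875 -0.17578297  0.07      ]
front [0.62964133 0.36353948 0.1       ]
```

```bash
cat >> h.py <<'E'
P=np.array([.6026,-.1758,-.0501])
YAW=-90-2.87
def units(cur,yaw,tgt):
    y=np.radians(yaw);d=np.asarray(tgt)-cur
    return np.array([d[0]*np.cos(y)+d[1]*np.sin(y),d[0]*np.sin(y)-d[1]*np.cos(y),-d[2]])/.15
E
python3 - <<'E'
from h import *
a=np.array([.186,.649,.227]);b=w(P,(-.134,.160,.2));print(b)
yaws=[-16.04,-51,-86,YAW,YAW]
for i in range(4):
    p=a+(b-a)*i/4;q=a+(b-a)*(i+1)/4
    print(units(p,yaws[i],q).round(3),"turn",(yaws[i]-yaws[i+1])/90)
E
```

```text
[ 0.47678078 -0.00929017  0.2       ]
[0.769 0.921 0.045] turn 0.3884444444444445
[1.158 0.314 0.045] turn 0.3888888888888889
[ 1.128 -0.407  0.045] turn 0.07633333333333338
[ 1.072 -0.539  0.045] turn 0.0
```

Request:
{"api": "send_rows", "payload": {
  "moves": [
    {"slide": [0.15,0.18,0],"turn": 0.078,"gripper": 0},
    {"slide": [0.31,0.37,0],"turn": 0.156,"gripper": 0},
    {"slide": [0.46,0.55,0],"turn": 0.233,"gripper": 0},
    {"slide": [0.62,0.74,0],"turn": 0.31,"gripper": 0},
    {"slide": [0.77,0.92,0],"turn": 0.388,"gripper": 0}
  ],
  "newtons": 30
}}

```text
time_s: 1.42
tcp_pos: [0.2598, 0.4825, 0.2266]
eef_rot: [-180.0, 0.0, -51.3]
contact_force: [0.5, -0.6, 0.4]
gripper_width: 0.0599
gripper_force: 0.0
```

Request:
{"api": "send_rows", "payload": {
  "moves": [
    {"slide": [0.2,0.06,0],"turn": 0.078,"gripper": 0},
    {"slide": [0.4,0.12,0],"turn": 0.156,"gripper": 0},
    {"slide": [0.6,0.18,0],"turn": 0.233,"gripper": 0},
    {"slide": [0.8,0.24,0],"turn": 0.31,"gripper": 0},
    {"slide": [1.0,0.3,0],"turn": 0.388,"gripper": 0}
  ]
}}

```text
time_s: 1.83
tcp_pos: [0.3192, 0.3379, 0.2268]
eef_rot: [-180.0, 0.0, -86.2]
contact_force: [-0.1, 0.6, -0.3]
gripper_width: 0.0264
gripper_force: 0.0
```

Request:
{"api": "send_rows", "payload": {
  "moves": [
    {"slide": [0.2,-0.08,0],"turn": 0.04,"gripper": 0},
    {"slide": [0.4,-0.16,0],"turn": 0.074,"gripper": 0},
    {"slide": [0.6,-0.24,0],"turn": 0.074,"gripper": 0},
    {"slide": [0.8,-0.32,0],"turn": 0.074,"gripper": 0},
    {"slide": [1.0,-0.4,0],"turn": 0.074,"gripper": 0}
  ]
}}

```text
time_s: 2.25
tcp_pos: [0.3899, 0.1927, 0.227]
eef_rot: [-180.0, 0.1, -92.5]
contact_force: [1.0, 0.1, -0.8]
gripper_width: 0.001
gripper_force: 0.0
```

```bash
python3 - <<'E'
from h import *
from plant import get_state
s=get_state();print(s["tcp_pos"],s["eef_rot"]);print(units(s["tcp_pos"],s["eef_rot"][2],w(P,(-.134,.16,.2))))
E
```

```text
[0.38990146 0.19265259 0.2270293 ] [-1.79957496e+02  5.38977368e-02 -9.25086078e+01]
[ 1.31964378 -0.63756663  0.18019535]
```

Request:
{"api": "send_rows", "payload": {
  "moves": [
    {"slide": [0.2,-0.1,0.03],"turn": 0,"gripper": 0},
    {"slide": [0.4,-0.2,0.06],"turn": 0,"gripper": 0},
    {"slide": [0.6,-0.3,0.1],"turn": 0,"gripper": 0},
    {"slide": [0.8,-0.4,0.14],"turn": 0,"gripper": 0},
    {"slide": [1.0,-0.5,0.18],"turn": 0,"gripper": 0}
  ]
}}

```text
time_s: 2.67
tcp_pos: [0.4583, 0.0393, 0.1998]
eef_rot: [-179.9, 0.0, -92.5]
contact_force: [1.8, 1.3, -0.5]
gripper_width: 0.0005
gripper_force: 0.0
```

Request:
{"api": "send_rows", "payload": {
  "moves": [
    {"slide": [0.15,-0.07,0],"turn": 0,"gripper": 0},
    {"slide": [0.27,-0.12,0],"turn": 0,"gripper": 0},
    {"slide": [0.27,-0.12,0],"turn": 0,"gripper": 0},
    {"slide": [0.27,-0.12,0],"turn": 0,"gripper": 0},
    {"slide": [0.27,-0.12,0],"turn": 0,"gripper": 0}
  ]
}}

```text
time_s: 3.08
tcp_pos: [0.4739, -0.0003, 0.1996]
eef_rot: [-180.0, 0.0, -92.6]
contact_force: [1.4, -0.0, -0.2]
gripper_width: 0.0004
gripper_force: 0.0
```

```bash
python3 - <<'E'
from h import *
from plant import get_state,optics
import cv2
r=optics.capture("scene");cv2.imwrite("pics/s1.png",cv2.resize(r["img"][110:290,160:400,::-1],None,fx=3.3,fy=3.3))
s=get_state();print(s["time_s"],s["tcp_pos"],s["eef_rot"],s["contact_force"]);
for z in (.2,.15,.062):print(units(s["tcp_pos"],s["eef_rot"][2],w(P,(-.134,.16,z))))
E
```

```text
3.1333 [4.73864919e-01 5.37019108e-05 1.99684205e-01] [-1.79985645e+02  1.27927735e-02 -9.25153903e+01] [-0.94167919  0.13864611 -0.10173974]
[ 0.0613793  -0.02215424 -0.0021053 ]
[ 0.0613793  -0.02215424  0.33122803]
[ 0.0613793  -0.02215424  0.9178947 ]
```

View pics/s1.png

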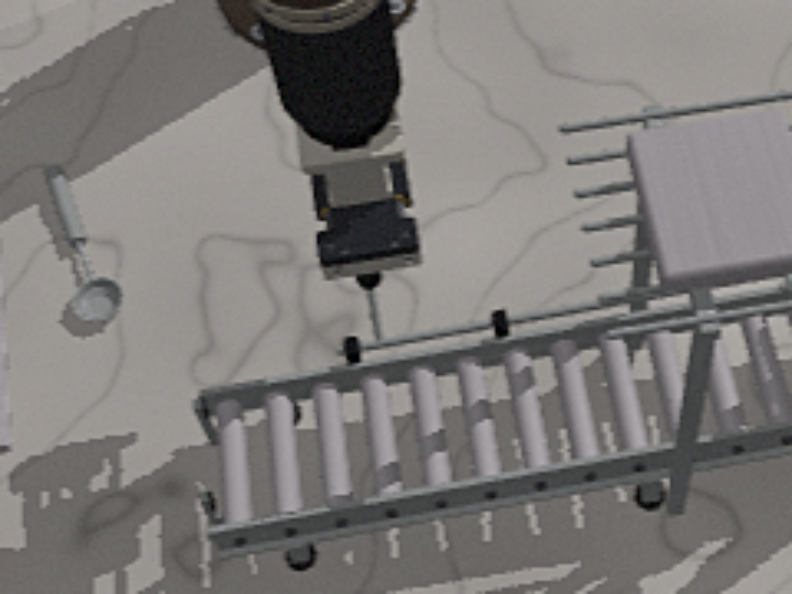

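Request:
{"api": "send_rows", "payload": {
  "moves": [
    {"slide": [0.03,-0.01,0.1],"turn": 0.003,"gripper": 0},
    {"slide": [0.06,-0.02,0.24],"turn": 0.003,"gripper": 0},
    {"slide": [0.06,-0.02,0.35],"turn": 0.003,"gripper": 0},
    {"slide": [0.06,-0.02,0.45],"turn": 0.003,"gripper": 0},
    {"slide": [0.06,-0.02,0.56],"turn": 0.003,"gripper": 0}
  ]
}}

```text
time_s: 3.55
tcp_pos: [0.4739, -0.0091, 0.1152]
eef_rot: [179.8, -0.0, -92.7]
contact_force: [-2.6, 0.6, 5.4]
gripper_width: 0.0003
gripper_force: 2.4
```

```bash
python3 - <<'E'
from h import *
from plant import get_state
s=get_state();print(s["time_s"],s["tcp_pos"],s["eef_rot"],s["contact_force"])
y=np.radians(YAW)
for t in [(-.134,.16,.064),(-.134,.16,.115),(0,.19,.125),(0,.19,.086),(0,.09,.08),(0,-.03,.08)]:print(t,units(s["tcp_pos"],YAW,w(P,t)).round(3))
E
```

```text
3.55 [ 0.47389257 -0.00911372  0.11520151] [ 1.79786396e+02 -4.31578923e-02 -9.27388659e+01] [-2.61922213  0.64946898  5.36652737]
(-0.134, 0.16, 0.064) [ 0.    -0.019  0.341]
(-0.134, 0.16, 0.115) [ 0.    -0.019  0.001]
(0, 0.19, 0.125) [-0.2   -0.913 -0.065]
(0, 0.19, 0.086) [-0.2   -0.913  0.195]
(0, 0.09, 0.08) [ 0.467 -0.913  0.235]
(0, -0.03, 0.08) [ 1.267 -0.913  0.235]
```

Request:
{"api": "send_rows", "payload": {
  "moves": [
    {"slide": [0,0,0.09],"turn": 0,"gripper": 0},
    {"slide": [0,0,0.18],"turn": 0,"gripper": 0},
    {"slide": [0,0,0.27],"turn": 0,"gripper": 0},
    {"slide": [0,0,0.34],"turn": 0,"gripper": 0},
    {"slide": [0,0,0.34],"turn": 0,"gripper": 0}
  ]
}}

```text
time_s: 3.97
tcp_pos: [0.4783, -0.008, 0.0651]
eef_rot: [-179.8, 0.0, -92.6]
contact_force: [-1.0, 1.4, 9.1]
gripper_width: 0.0006
gripper_force: 4.0
```

Request:
{"api": "send_rows", "payload": {
  "moves": [
    {"slide": [0,0,0.03],"turn": 0,"gripper": 0},
    {"slide": [0,0,-0.15],"turn": 0,"gripper": 0},
    {"slide": [0,0,-0.4],"turn": 0,"gripper": 0},
    {"slide": [-0.05,-0.22,-0.45],"turn": 0,"gripper": 0},
    {"slide": [-0.1,-0.45,-0.45],"turn": 0,"gripper": 0}
  ]
}}

```text
time_s: 4.38
tcp_pos: [0.5469, 0.004, 0.1374]
eef_rot: [-179.5, 0.2, -92.6]
contact_force: [1.2, 0.1, 0.9]
gripper_width: 0.0004
gripper_force: 0.0
```

```bash
cat > m.py <<'E'
from h import *
from plant import get_state,optics
import cv2
r=optics.capture("scene");t=get_state()["time_s"]
cv2.imwrite(f"pics/m{t:.2f}.png",cv2.resize(r["img"][110:290,205:505,::-1],None,fx=2.6,fy=2.6))
def tr(p):
    d=np.asarray(p)-[P[0],P[1],0];c,s=np.cos(P[2]),np.sin(P[2]);return np.array([c*d[0]+s*d[1],-s*d[0]+c*d[1],d[2]]).round(3)
print("pic at",t-.05)
for n in ("tray_front","bottle_a"):
    print(n,[(round(d["p"],2),tr(d["location"]).tolist()) for d in optics.look_for("scene",n)[:4]])
s=get_state();print(s["time_s"],"tcp track",tr(s["tcp_pos"]),s["eef_rot"],s["contact_force"])
E
python3 m.py
```

```text
pic at 4.3833
tray_front [(0.81, [0.02, 0.521, 0.102]), (0.27, [-0.08, 0.321, 0.099])]
bottle_a [(0.73, [0.01, 0.552, 0.188]), (0.71, [-0.019, 0.591, 0.224]), (0.58, [0.038, 0.595, 0.2])]
4.5333 tcp track [-0.065  0.177  0.132] [-1.79929918e+02  2.28441641e-02 -9.27122805e+01] [-0.11957038 -0.1350901  -0.28540628]
```

Request:
{"api": "send_rows", "payload": {
  "moves": [
    {"slide": [-0.15,-0.22,0],"turn": 0,"gripper": 0},
    {"slide": [-0.3,-0.43,0.02],"turn": 0,"gripper": 0},
    {"slide": [-0.33,-0.43,0.16],"turn": 0,"gripper": 0},
    {"slide": [-0.33,-0.43,0.29],"turn": 0,"gripper": 0},
    {"slide": [-0.33,-0.43,0.29],"turn": 0,"gripper": 0}
  ]
}}

```text
time_s: 4.95
tcp_pos: [0.6083, 0.0491, 0.0843]
eef_rot: [179.6, -0.1, -92.8]
contact_force: [-2.0, -0.5, -1.1]
gripper_width: 0.0002
gripper_force: 0.0
```

```bash
sed -i 's/("tray_front","bottle_a")/("tray_front",)/' m.py; python3 m.py
```

```text
pic at 4.95
tray_front [(0.65, [0.014, 0.388, 0.095])]
5.05 tcp track [-0.003  0.225  0.088] [ 1.79880185e+02 -6.49825223e-02 -9.27343296e+01] [-0.08195896  0.88527019  1.1056726 ]
```

```bash
ls pics
```

```text
c1.png
c2.png
m4.43.png
m5.00.png
s1.png
scene0.png
top0.png
```

View pics/m5.00.png

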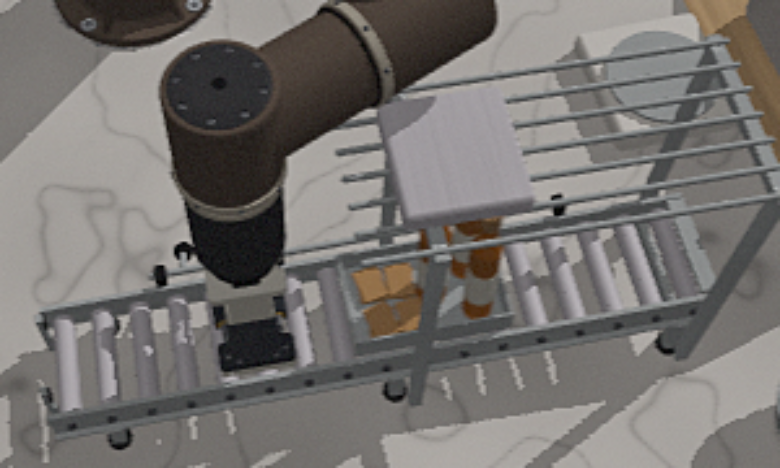

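```bash
python3 - <<'E'
from h import *
for y in (.3,.32,.34,.36):
    print(y,[(proj("scene",w(P,(x,y,.106+.035*y)))).round(1).tolist() for x in (-.056,.056)])
from scipy.integrate import cumulative_trapezoid
t=np.arange(0,3,.1);v=.438*(1-np.exp(-.6*t));s=.438*t-.73*(1-np.exp(-.6*t))
for a in zip(t.round(1),v.round(3),(.54-s).round(3)):
    if a[0]>=1:print(*a)
E
```

```text
0.3 [[322.5, 209.4], [329.4, 243.9]]
0.32 [[329.2, 208.2], [336.4, 242.6]]
0.34 [[335.9, 207.0], [343.4, 241.3]]
0.36 [[342.6, 205.8], [350.4, 240.1]]
1.0 0.198 0.431
1.1 0.212 0.411
1.2 0.225 0.389
1.3 0.237 0.366
1.4 0.249 0.342
1.5 0.26 0.316
1.6 0.27 0.29
1.7 0.28 0.262
1.8 0.289 0.234
1.9 0.298 0.204
2.0 0.306 0.174
2.1 0.314 0.143
2.2 0.321 0.111
2.3 0.328 0.079
2.4 0.334 0.046
2.5 0.34 0.012
2.6 0.346 -0.022
2.7 0.351 -0.057
2.8 0.356 -0.092
2.9 0.361 -0.128
```

Request:
{"api": "send_rows", "payload": {
  "moves": [
    {"slide": [0.013,-0.01,0],"turn": 0,"gripper": 0},
    {"slide": [0.053,-0.02,0.002],"turn": 0,"gripper": 0},
    {"slide": [0.127,-0.02,0.004],"turn": 0,"gripper": 0},
    {"slide": [0.233,-0.02,0.008],"turn": 0,"gripper": 0},
    {"slide": [0.347,-0.02,0.012],"turn": 0,"gripper": 0}
  ]
}}

```text
time_s: 5.47
tcp_pos: [0.6122, -0.0049, 0.0878]
eef_rot: [-179.9, 0.0, -92.8]
contact_force: [-1.0, -0.6, 0.1]
gripper_width: 0.0005
gripper_force: 0.0
```

Request:
{"api": "send_rows", "payload": {
  "moves": [
    {"slide": [0.127,0,0.004],"turn": 0,"gripper": 0},
    {"slide": [0.253,0,0.009],"turn": 0,"gripper": 0},
    {"slide": [0.373,0,0.013],"turn": 0,"gripper": 0},
    {"slide": [0.487,0,0.017],"turn": 0,"gripper": 0},
    {"slide": [0.593,0,0.021],"turn": 0,"gripper": 0}
  ]
}}

```text
time_s: 5.88
tcp_pos: [0.6075, -0.0948, 0.0846]
eef_rot: [-179.9, 0.0, -92.9]
contact_force: [0.1, -0.7, -0.6]
gripper_width: 0.0005
gripper_force: 0.1
```

Request:
{"api": "send_rows", "payload": {
  "moves": [
    {"slide": [0.1,0,0.003],"turn": 0,"gripper": 0},
    {"slide": [0.187,0,0.006],"turn": 0,"gripper": 0},
    {"slide": [0.26,0,0.009],"turn": 0,"gripper": 0},
    {"slide": [0.32,0,0.011],"turn": 0,"gripper": 0},
    {"slide": [0.367,0,0.013],"turn": 0,"gripper": 0}
  ]
}}

```text
time_s: 6.3
tcp_pos: [0.605, -0.1487, 0.0819]
eef_rot: [-180.0, -0.0, -92.8]
contact_force: [0.2, -0.1, -0.2]
gripper_width: 0.0005
gripper_force: 0.0
```

Request:
{"api": "send_rows", "payload": {
  "moves": [
    {"slide": [0.037,0,0.001],"turn": 0,"gripper": 0},
    {"slide": [0.067,0,0.002],"turn": 0,"gripper": 0},
    {"slide": [0.09,0,0.003],"turn": 0,"gripper": 0},
    {"slide": [0.107,0,0.004],"turn": 0,"gripper": 0},
    {"slide": [0.117,0,0.004],"turn": 0,"gripper": 0}
  ]
}}

```text
time_s: 6.72
tcp_pos: [0.6042, -0.165, 0.081]
eef_rot: [180.0, -0.0, -92.8]
contact_force: [0.9, -0.0, -0.4]
gripper_width: 0.0004
gripper_force: 0.0
```

```bash
python3 m.py; ls pics|grep m6
```

```text
pic at 6.7167
tray_front [(0.76, [0.016, 0.094, 0.085])]
6.8167 tcp track [0.001 0.011 0.081] [ 1.79998163e+02  1.49267633e-03 -9.27953623e+01] [ 0.50153619 -0.01408058 -0.17533134]
m6.77.png
```

View pics/m6.77.png

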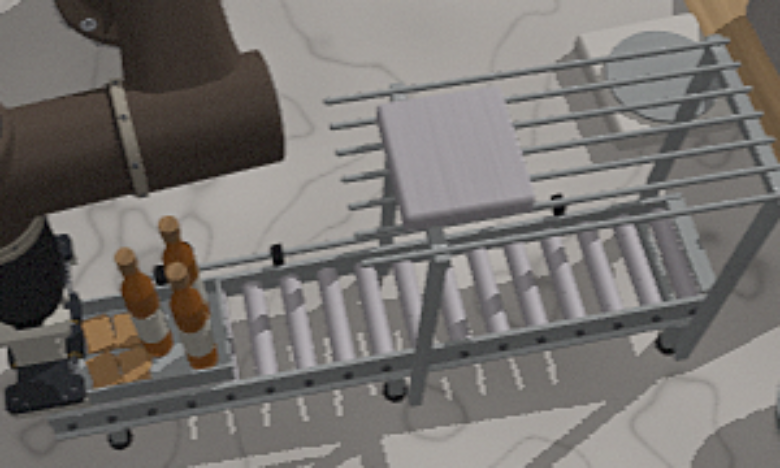

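Request:
{"api": "send_rows", "payload": {
  "moves": [
    {"slide": [0.015,0,0.001],"turn": 0,"gripper": 0},
    {"slide": [0.03,0,0.001],"turn": 0,"gripper": 0},
    {"slide": [0.045,0,0.002],"turn": 0,"gripper": 0},
    {"slide": [0.06,0,0.002],"turn": 0,"gripper": 0},
    {"slide": [0.075,0,0.003],"turn": 0,"gripper": 0}
  ]
}}

```text
time_s: 7.23
tcp_pos: [0.6036, -0.1765, 0.0806]
eef_rot: [-180.0, -0.0, -92.8]
contact_force: [-0.4, 0.2, 0.4]
gripper_width: 0.0005
gripper_force: 0.2
```

Request:
{"api": "send_rows", "payload": {
  "moves": [
    {"slide": [0.015,0,0],"turn": 0,"gripper": 0},
    {"slide": [0.03,0,0],"turn": 0,"gripper": 0},
    {"slide": [0.045,0,0],"turn": 0,"gripper": 0},
    {"slide": [0.06,0,0],"turn": 0,"gripper": 0},
    {"slide": [0.075,0,0],"turn": 0,"gripper": 0}
  ]
}}

```text
time_s: 7.65
tcp_pos: [0.603, -0.1877, 0.0806]
eef_rot: [180.0, 0.0, -92.8]
contact_force: [-0.4, 0.0, 0.4]
gripper_width: 0.0006
gripper_force: 0.1
```

Request:
{"api": "send_rows", "payload": {
  "moves": [
    {"slide": [0.015,0,0],"turn": 0,"gripper": 0},
    {"slide": [0.03,0,0],"turn": 0,"gripper": 0},
    {"slide": [0.045,0,0],"turn": 0,"gripper": 0},
    {"slide": [0.06,0,0],"turn": 0,"gripper": 0},
    {"slide": [0.075,0,0],"turn": 0,"gripper": 0}
  ]
}}

```text
time_s: 8.07
tcp_pos: [0.6025, -0.1989, 0.0806]
eef_rot: [-180.0, 0.0, -92.8]
contact_force: [-1.0, -0.3, -0.5]
gripper_width: 0.0004
gripper_force: 0.0
```

Request:
{"api": "send_rows", "payload": {
  "moves": [
    {"slide": [0.1,0,0],"turn": 0,"gripper": 0},
    {"slide": [0.25,0,0],"turn": 0,"gripper": 0},
    {"slide": [0.45,0,0],"turn": 0,"gripper": 0},
    {"slide": [0.65,0,0],"turn": 0,"gripper": 0},
    {"slide": [0.8,0,0],"turn": 0,"gripper": 0}
  ]
}}

```text
time_s: 8.48
tcp_pos: [0.5963, -0.321, 0.0806]
eef_rot: [-180.0, -0.0, -92.8]
contact_force: [0.9, -0.6, -0.1]
gripper_width: 0.0004
gripper_force: 0.0
```

```bash
sed -i 's/165*:505/165:465/;s/205:505/165:465/' m.py; python3 m.py; ls -t pics|head -1
```

```text
pic at 8.4833
tray_front [(0.65, [0.014, 0.057, 0.084])]
8.5833 tcp track [ 0.001 -0.147  0.08 ] [ 1.79980868e+02 -2.33199902e-02 -9.29893488e+01] [-0.15671005  0.14845603 -0.31687095]
m8.53.png
```

View pics/m8.53.png

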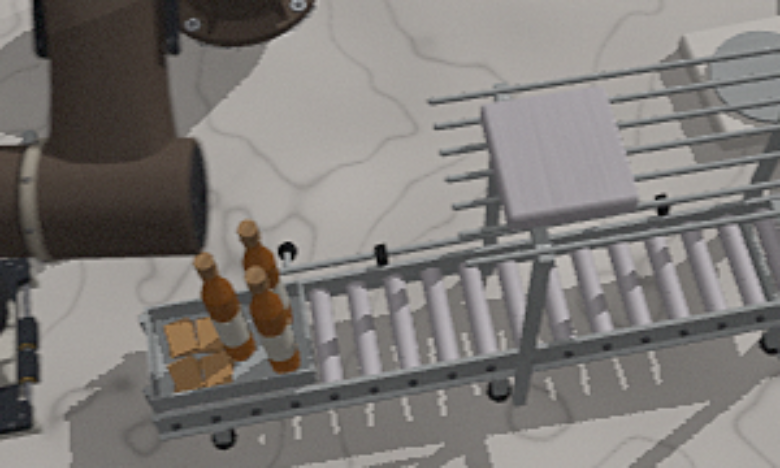

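```bash
python3 - <<'E'
from h import *
for a in (1.1,1.2,1.3,1.4):
    th=np.radians(40.4)-a;print(a,proj("scene",w(P,(-.08-.062*np.cos(th),.16,.094+.062*np.sin(th)))).round(1))
print("rear edge",[[((proj("scene",w(P,(x,y,.106+.035*y)))-[165,110])*2.6).round(0).tolist() for x in (-.056,.056)] for y in (.176,.186,0,.01)])
E
```

```text
1.1 [273.3 201.2]
1.2 [273.6 202.9]
1.3 [273.9 204.6]
1.4 [274.3 206.4]
rear edge [[[300.0, 278.0], [314.0, 369.0]], [[309.0, 277.0], [323.0, 367.0]], [[144.0, 306.0], [150.0, 399.0]], [[153.0, 305.0], [160.0, 397.0]]]
```

```bash
python3 -c "
from plant import order;print(order.close_job())"
```

```text
the job is handed in; nothing more can be done
None
```

I pressed the knob fully down, caught the tray softly and let it down against the front stops. In the last picture all three bottles are upright and the hand is clear; I handed the job in at about 8.6 s.

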